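Seal the canisters and ready the display turntable

ROBOT

A 6-joint arm with a two-finger parallel gripper is mounted at the origin on the work surface. World frame = base frame: x ahead of the robot, y to its left, z up, the work surface at z = 0. Lengths are in mm, angles in degrees, forces in N, time in s.
With the tool pointing down it reaches from about 300 to 850 mm from the base axis. Payload 4.2 kg.
Tool frame: the origin (TCP) lies midway between the tips of the shut fingers; the grasp point (between the pads) lies env.grasp_offset behind it (env.grasp_offset is the distance from the TCP to the grasp point, in mm); y points along the fingers, x is the direction in which the jaws open and shut, and the axes are right-handed (so a half turn about y gives the same grasp; the last joint's range is limited). The gripper opens to 91 mm and grips with 3 to 60 N. Pads are 32 mm wide; open, the fingers measure 118 mm over their backs; the gripper's body (76 mm by 178 mm) begins 60 mm behind the grasp point.
Start: joints at [-73.453, 18.312, 89.639, -0, 72.044, -1.146], TCP at [174.755, -547.817, 213.976] pointing down, gripper open.
Joint ranges: [-177.97, 177.97], [-48.28, 115.42], [12.27, 149.76], [-77.06, 257.06], [2.81, 150.46], [-146.56, 146.56]. Speed limits (degrees/s): [147.25, 147.25, 180, 180, 180, 180].

INTERFACE

Orientations are given as [roll, pitch, yaw] about the fixed x, y, z axes, in that order (R = Rz(yaw) Ry(pitch) Rx(roll)).
In Python, from workcell import state, vision, job, env gives the robot as it stands.
- The arm moves only by the shell command python3 -m handwheel 'ROWS' [FORCE]. ROWS is JSON, a list of rows, each a list of 3 entries, a list of its own where there are three numbers: the finger opening in cm, from 0 to 9.12, then the shift along the tool's x, y, z in cm, then the turn about the tool's y in degrees. A call has 1 to 10 rows; each row is the pose to reach, as a shift and turn from the pose measured when the call began, along the tool's axes at that moment; what a row does not reach only later rows make up. A row lasts 1/10 s, in which the tool goes at most 50 mm and 8.59 degrees, less where a joint would pass 70% of its speed; a pose out of reach is approached as far as the arm can. A call with a gripper value outside its range is refused whole. The fingers move at their own pace and stop on an object; FORCE is the grip in N (left out, the last holds). Time passes only in rows, so rows that repeat a pose let the fingers close. It gives the time, the measured TCP pose, the force and the opening at its end, in the units of the state.
- state(): the state, without advancing time (a new reading comes with each control period).
- vision.grab_frame(name): name is "scene" or "top"; returns the picture (400x640x3 uint8, red, green, blue); there is no depth.
- vision.camera_model(name): a dict with "fov_y" (degrees; the focal length in pixels is half the picture's height over the tangent of half this angle, whatever the lens; pixels are square), "cx", "cy" (the principal point, pixels), "distortion" ([k1, k2, p1, p2, k3] as OpenCV has them; the pictures are not rectified), "extrinsics" (4x4, takes a point from world to camera coordinates). Camera axes: x right, y up, looking along -z (the intrinsics and any distortion apply to the point x, -y, -z); pixel columns grow to the right and rows downward; lengths in mm; the calibration is good to about 2 mm. A picture is of the moment at which its call begins. camera_model takes no time and is no camera call.
- job.job_done(): hands the job in, once; it reports no verdict.
The state is a dict: "time_s": time; "qpos": joint angles; "qvel": joint speeds; "effort": joint torques, N m; "ee_pos": TCP position; "ee_rot": TCP orientation; "force": force on the tool from outside, world axes, zero at the start; "torque": the same for the moment, N m; "gripper_width": finger opening in mm.
Only numpy, scipy, OpenCV 4.12 (cv2) and the standard library are available. Lean on these libraries where they do the work, as an engineer would, in place of code of your own. Each camera call takes 0.05 s, during which the arm holds its last target.

TASK

Press the lid of every canister fully home, so that no red seal shows, and stand every canister upright on the white glass turntable with its whole base on the glass. Only when they are all up there, press the blue battery pack on the console fully home, and last of all turn the speed dial so that its pointer is at the red mark. Check that all the canisters are still well on the glass at the end, and leave the other things on the table where they are.

Things in the scene. Friction and masses are not known exactly. Their poses are not given: they have to be found in the camera images.
- turntable: Fixed display turntable (it does not turn during the job): white frosted-glass disc, 280 mm across, flat top 30 mm above the work surface (black foot 200 mm across, 18 mm high below the disc). Origin: centre of its underside, on the work surface.
- console: Fixed grey control console of the turntable, 230 mm (its x) by 130 mm (its y), flat top 45 mm above the work surface. Origin: centre of its underside. The dial stands at its x = -55 mm, y = 0; the battery pack at x = +60 mm, y = 0.
- dial (a joint): Speed dial, rad: black knob 48 mm across with an upright grip bar 46 mm long, 14 mm thick, top 44 mm above the console; white pointer line on one half of the bar. At value q (0 to 4.5) the pointer lies q clockwise, seen from above, of the console's -x. White ticks every 0.4 rad; the one thick red mark is at 2.4. Light friction (0.04 N m); stays where left.
- dial_grip (a point): Point on the dial's vertical axis inside the grip bar, 37 mm above the console's top, 7 mm below the bar's top.
- battery (a joint): Press-in of the battery pack in its bay on the console, m: 0 standing proud by 8 mm (yellow skirt showing), 0.008 fully home. It slides straight down, resists with about 8 N of friction all the way, then meets a hard stop, and stays where it is left. It cannot be pulled out of the bay.
- battery_top (a point): Centre of the battery pack's flat top. The pack is a blue block 50 mm (console x) by 44 mm (console y); its top is 93 mm above the work surface when proud and 85 mm when home.
- can_a: Loose round canister, pale bamboo, dark wooden lid: 64 mm across, body 70 mm tall, about 0.3 kg, standing upright; may be absent. Origin: centre of its underside, z up. With its lid home it is 80 mm tall, up to 90 mm with the lid proud. Grip the body, below the lid (between 10 and 65 mm up).
- can_a_lid (a joint): Press-in of the flat push-in lid of can_a, m: 0 standing 10 mm proud (red seal band showing), 0.010 fully home. The lid is 64 mm across and 10 mm thick, its top 90 mm minus this value above the canister's origin. Slides straight down against about 8 N of friction to a hard stop and stays where left; does not come out.
- can_b: Loose round canister, blue ceramic, brown wooden lid: 64 mm across, body 70 mm tall, about 0.3 kg, standing upright; may be absent. Origin: centre of its underside, z up. With its lid home it is 80 mm tall, up to 90 mm with the lid proud. Grip the body, below the lid (between 10 and 65 mm up).
- can_b_lid (a joint): Press-in of the flat push-in lid of can_b, m: 0 standing 10 mm proud (red seal band showing), 0.010 fully home. The lid is 64 mm across and 10 mm thick, its top 90 mm minus this value above the canister's origin. Slides straight down against about 8 N of friction to a hard stop and stays where left; does not come out.
- can_c: Loose round canister, bare steel, black lid: 64 mm across, body 70 mm tall, about 0.3 kg, standing upright; may be absent. Origin: centre of its underside, z up. With its lid home it is 80 mm tall, up to 90 mm with the lid proud. Grip the body, below the lid (between 10 and 65 mm up).
- can_c_lid (a joint): Press-in of the flat push-in lid of can_c, m: 0 standing 10 mm proud (red seal band showing), 0.010 fully home. The lid is 64 mm across and 10 mm thick, its top 90 mm minus this value above the canister's origin. Slides straight down against about 8 N of friction to a hard stop and stays where left; does not come out.
- can_d: Loose round canister, dark red-brown wood, brass lid: 64 mm across, body 70 mm tall, about 0.3 kg, standing upright; may be absent. Origin: centre of its underside, z up. With its lid home it is 80 mm tall, up to 90 mm with the lid proud. Grip the body, below the lid (between 10 and 65 mm up).
- can_d_lid (a joint): Press-in of the flat push-in lid of can_d, m: 0 standing 10 mm proud (red seal band showing), 0.010 fully home. The lid is 64 mm across and 10 mm thick, its top 90 mm minus this value above the canister's origin. Slides straight down against about 8 N of friction to a hard stop and stays where left; does not come out.
- cup: Bystander, loose: black bowl 90 mm across, 62 mm tall. Leave it alone. Origin: centre of its underside.
- carving: Bystander, loose: small wood carving on a dark plinth 100 x 50 mm, about 62 mm tall. Leave it alone. Origin: centre of its underside.
- vase: Bystander, loose: amber glass bottle 60 mm across, 130 mm tall. Leave it alone. Origin: centre of its underside.
- bracelet: Bystander, loose: red-brown wooden bangle lying flat, 84 mm across, 14 mm thick. Leave it alone. Origin: centre of its underside.
Not all that is in view belongs to the job. What is shaped like the can_c but purple is not meant. What is shaped like the can_b but green is not meant.

How it is judged (in metres and radians):
On the way, in this order (a step that is already met when the one before it is completed fails the run):
1. every lid home and every canister standing on the turntable (value of joint each of can_a_lid, can_b_lid, can_c_lid, can_d_lid above 0.0085 m and horizontal distance between each of can_a, can_b, can_c, can_d and turntable below 0.112 m and z of can_a in the frame of turntable between 0.026 and 0.036 m and angle between each of can_a, can_b, can_c, can_d's own z axis and vertical below 0.1 rad and z of can_b in the frame of turntable between 0.026 and 0.036 m and z of can_c in the frame of turntable between 0.026 and 0.036 m and z of can_d in the frame of turntable between 0.026 and 0.036 m), for 0.2 s.
2. battery pack pressed home (value of joint battery above 0.0065 m), for 0.2 s.
3. dial pointer at the red mark (value of joint dial between 2.28 and 2.52 rad), for 0.2 s.
At the end, for the whole second after the job is handed in: every lid within 1.5 mm of its stop; every canister upright (0.1 rad), at rest, on the glass, centre within 112 mm of the turntable's; battery pack within 1.5 mm of its stop; dial within 0.12 rad of the red mark (2.4 rad) (all of step 1 and all of step 3 and linear speed of each of can_a, can_b, can_c, can_d below 0.02 m/s and value of joint battery above 0.0065 m); the robot touches nothing.
It fails at once if the cup moved by more than 40 mm (distance of cup from where it was at the start of the episode above 0.04 m).
It fails at once if the carving moved by more than 40 mm (distance of carving from where it was at the start of the episode above 0.04 m).
It fails at once if the vase moved by more than 40 mm (distance of vase from where it was at the start of the episode above 0.04 m).
It fails at once if the bracelet moved by more than 40 mm (distance of bracelet from where it was at the start of the episode above 0.04 m).
Of can_a, can_b, can_c, can_d only 2 to 4 are there at a start; the rules pass over those that are not, and their reading is None.
At some moment in a run one of can_a, can_b, can_c, can_d may be knocked a few centimetres aside while the robot is not near it.
It also fails if it takes over 210 s, if anything falls off the work surface, if the arm or the gripper's body presses on something with over 40 N, if the wrist force passes 120 N, or if a joint passes its speed limit or range.

## Working session

There is one attempt and no reset: what is moved stays moved. The work goes in short steps, Python scripts to look and compute and a shell command to move; the robot and the scene stay as the last step left them, time stands still between calls to the robot, and variables do not carry over. Pictures are saved under pics/ and viewed, and the job is handed in when it is done.

```bash
ls; mkdir -p pics; python3 - <<'E'
from workcell import state, vision, job, env
import cv2
s=state(); print(s); print(env.grasp_offset)
for n in("scene","top"):
    print(n,vision.camera_model(n))
    im=vision.grab_frame(n); cv2.imwrite(f"pics/{n}0.png",im[:,:,::-1])
E
```

```text
pics
{'time_s': 0.0, 'qpos': array([-7.34522331e+01,  1.83532563e+01,  8.97049167e+01,  3.18990012e-04,
        7.20435854e+01, -1.14387608e+00]), 'qvel': array([-0.11570103, -0.04960738, -0.0377946 ,  0.00797301, -0.09876492,
        0.01670719]), 'effort': array([-8.19119577e-05, -4.12459230e+01, -2.31968307e+01,  7.26711075e-02,
        4.57304379e-02, -1.44236333e-04]), 'ee_pos': array([ 174.62141531, -547.328943  ,  213.11417608]), 'ee_rot': array([-89.99766537,   0.1017321 , -72.30845355]), 'force': array([ 0.26921017, -0.09945612,  0.17639108]), 'torque': array([0.03866622, 0.07134772, 0.04131934]), 'gripper_width': 91.36019125865235}
18.8
scene {'fov_y': 53.256555888309705, 'cx': 318.32920739062905, 'cy': 193.14698736418424, 'distortion': array([-0.02381333,  0.        ,  0.        ,  0.        ,  0.        ]), 'extrinsics': array([[ 8.71578541e-01,  4.90117162e-01,  1.16625154e-02,
        -4.44439584e+02],
       [-4.06496911e-01,  7.09168652e-01,  5.76055627e-01,
         2.10752601e+02],
       [ 2.74064059e-01, -5.06818499e-01,  8.17327291e-01,
        -1.59391793e+03],
       [ 0.00000000e+00,  0.00000000e+00,  0.00000000e+00,
         1.00000000e+00]])}
top {'fov_y': 55.16543614969342, 'cx': 316.1857886413938, 'cy': 197.99141238497558, 'distortion': array([-0.07193225,  0.        ,  0.        ,  0.        ,  0.        ]), 'extrinsics': array([[ 1.01143869e-02, -9.99873226e-01, -1.22976422e-02,
        -5.88800147e+01],
       [ 9.96251071e-01,  9.01955384e-03,  8.60374978e-02,
        -5.70019619e+02],
       [-8.59156712e-02, -1.31217557e-02,  9.96215999e-01,
        -1.34854080e+03],
       [ 0.00000000e+00,  0.00000000e+00,  0.00000000e+00,
         1.00000000e+00]])}
```

View pics/scene0.png

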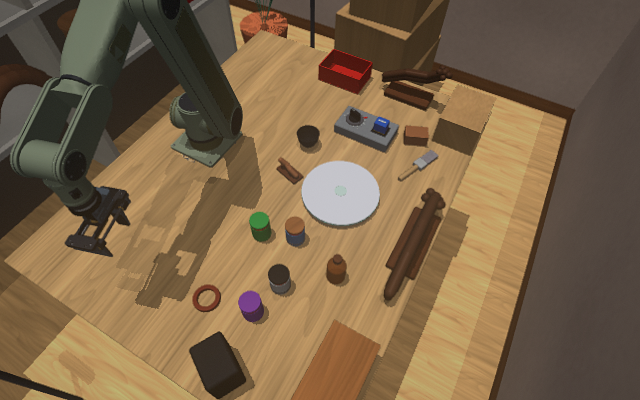

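View pics/top0.png

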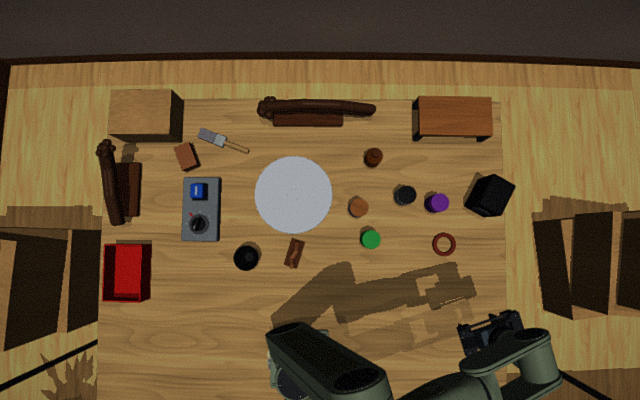

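```bash
python3 - <<'E'
import cv2
a=cv2.imread("pics/scene0.png");b=cv2.imread("pics/top0.png")
cv2.imwrite("pics/c1.png",cv2.resize(a[190:330,180:380],None,fx=4,fy=4,interpolation=cv2.INTER_CUBIC))
cv2.imwrite("pics/c2.png",cv2.resize(a[60:230,260:460],None,fx=3.5,fy=3.5,interpolation=cv2.INTER_CUBIC))
cv2.imwrite("pics/c3.png",cv2.resize(b[130:270,170:470],None,fx=2.6,fy=2.6,interpolation=cv2.INTER_CUBIC))
E
```

```text
(no output)
```

View pics/c1.png

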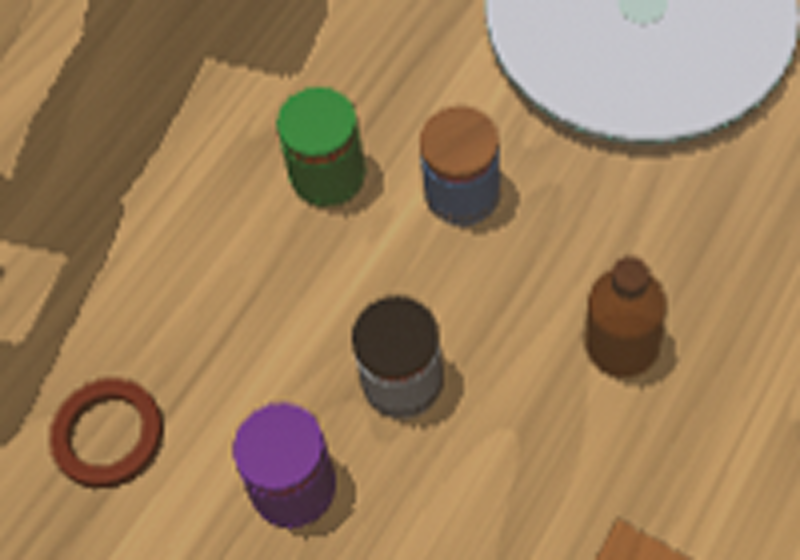

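View pics/c2.png

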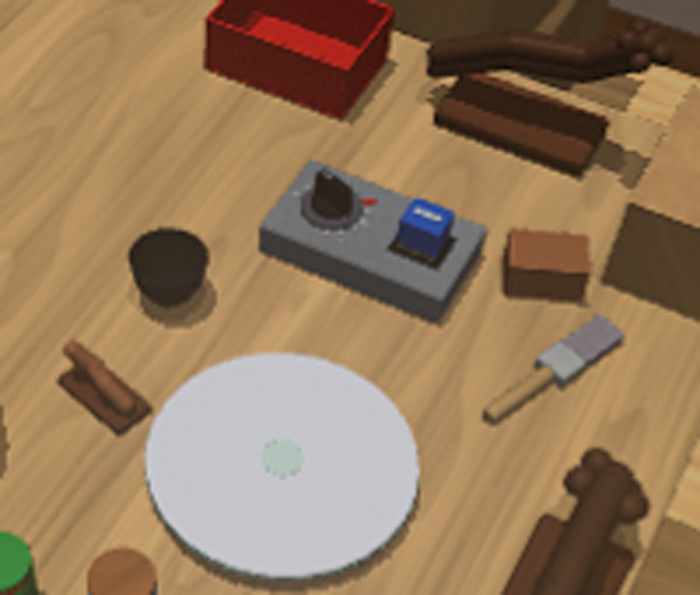

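View pics/c3.png

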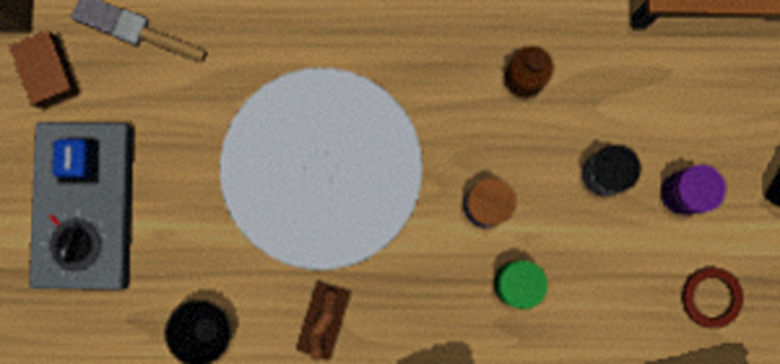

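```bash
cat > h.py <<'E'
import numpy as np, cv2
from workcell import state, vision, env
from scipy.spatial.transform import Rotation as Ro
def cam(n):
    m=vision.camera_model(n); f=200/np.tan(np.radians(m["fov_y"]/2))
    K=np.array([[f,0,m["cx"]],[0,f,m["cy"]],[0,0,1.]])
    E=np.diag([1,-1,-1,1.])@np.array(m["extrinsics"])
    return K,np.array(m["distortion"]),E
def ray(n,uv):
    K,d,E=cam(n); p=cv2.undistortPoints(np.array([[uv]],float),K,d)[0,0]
    R=E[:3,:3]; return -R.T@E[:3,3], R.T@np.array([p[0],p[1],1])
def plane(n,uv,z):
    o,d=ray(n,uv); return o+d*(z-o[2])/d[2]
def tri(uvs):
    A=np.zeros((3,3));b=np.zeros(3);
    rs=[]
    for n,uv in uvs.items():
        o,d=ray(n,uv); d=d/np.linalg.norm(d); P=np.eye(3)-np.outer(d,d); A+=P;b+=P@o; rs.append((P,o))
    x=np.linalg.solve(A,b); return x,[np.linalg.norm(P@(x-o)) for P,o in rs]
def proj(n,p):
    K,d,E=cam(n); r,_=cv2.Rodrigues(E[:3,:3]); return cv2.projectPoints(np.array([p],float),r,E[:3,3],K,d)[0][0,0]
def grab(n,fn=None):
    im=vision.grab_frame(n)[:,:,::-1].copy()
    if fn: cv2.imwrite(fn,im)
    return im
def blobs(im,lo,hi,roi=None,amin=40):
    m=cv2.inRange(cv2.cvtColor(im,cv2.COLOR_BGR2HSV),np.array(lo),np.array(hi))
    if roi:
        z=np.zeros_like(m);a,b,c,d=roi;z[b:d,a:c]=m[b:d,a:c];m=z
    m=cv2.morphologyEx(m,cv2.MORPH_OPEN,np.ones((3,3)))
    k,_,st,ce=cv2.connectedComponentsWithStats(m)
    return [(st[i,4],st[i,:4].tolist(),ce[i].round(1).tolist()) for i in range(1,k) if st[i,4]>=amin]
def go(xy,z,yaw=None):
    "shift in cm (tool x,y,z) and turn deg from present pose to TCP at xy,z with tool yaw"
    s=state(); R=Ro.from_euler("xyz",s["ee_rot"],degrees=True)
    d=R.inv().apply(np.array([xy[0],xy[1],z])-s["ee_pos"])/10
    t=None
    if yaw is not None:
        Rt=Ro.from_euler("xyz",[-90,0,yaw],degrees=True); t=np.degrees((R.inv()*Rt).as_rotvec())[1]; 
    print("shift",d.round(2),"turn",t, "pos",s["ee_pos"].round(1),"rot",s["ee_rot"].round(1),"q6",s["qpos"][5].round(1),"F",s["force"].round(1),"t",s["time_s"])
E
python3 - <<'E'
from h import *
a=cv2.imread("pics/scene0.png");b=cv2.imread("pics/top0.png")
hs=cv2.cvtColor(a,cv2.COLOR_BGR2HSV);ht=cv2.cvtColor(b,cv2.COLOR_BGR2HSV)
for p in[(295,225),(279,272),(295,240),(279,287),(340,170),(251,300)]:print(p,hs[p[1],p[0]])
for p in[(358,206),(405,195),(293,190),(437,202),(340,206)]:print(p,ht[p[1],p[0]])
print("disc",blobs(a,[0,0,140],[180,40,255],(290,150,390,235),500),blobs(b,[0,0,110],[180,40,255],(245,150,340,240),500))
print("b",blobs(a,[5,120,80],[18,255,200],(280,210,308,236)),blobs(b,[5,130,60],[18,255,200],(343,190,375,222)))
print("c",blobs(a,[0,0,0],[180,150,62],(262,258,296,284)),blobs(b,[0,0,0],[180,150,60],(388,180,420,208)))
E
```

```text
(295, 225) [ 13 150 134]
(279, 272) [15 88 58]
(295, 240) [114  35  73]
(279, 287) [14 41 81]
(340, 170) [120   8 202]
(251, 300) [142 137 138]
(358, 206) [ 12 194 104]
(405, 195) [135  38  27]
(293, 190) [109  12 165]
(437, 202) [139 176 119]
(340, 206) [ 17 135 151]
disc [(np.int32(3920), [301, 161, 79, 64], [340.1, 192.4])] [(np.int32(4738), [255, 156, 77, 78], [293.1, 194.4])]
b [(np.int32(296), [285, 216, 20, 19], [294.3, 224.6])] [(np.int32(613), [343, 190, 32, 27], [360.8, 202.0])]
c [(np.int32(322), [268, 265, 21, 19], [278.3, 274.1])] [(np.int32(322), [394, 186, 22, 19], [404.1, 195.0])]
```

```bash
python3 - <<'E'
from h import *
print("disc",plane("scene",(340.1,192.4),30),plane("top",(293.1,194.4),30))
for nm,s,t in[("b",(294.3,224.6),(358.8,207.3)),("c",(278.3,273.8),(407.0,194.0))]:
    print(nm,plane("scene",s,88),plane("top",t,88),tri({"scene":s,"top":t}))
b=cv2.imread("pics/top0.png");cv2.imwrite("pics/c4.png",cv2.resize(b[160:260,150:250],None,fx=6,fy=6,interpolation=cv2.INTER_CUBIC))
b=cv2.imread("pics/scene0.png");cv2.imwrite("pics/c5.png",cv2.resize(b[95:155,325:405],None,fx=8,fy=8,interpolation=cv2.INTER_CUBIC))
b=cv2.imread("pics/scene0.png");cv2.imwrite("pics/c6.png",cv2.resize(b[205:300,262:312],None,fx=6,fy=6,interpolation=cv2.INTER_CUBIC))
E
```

```text
disc [587.62623006  19.02160957  30.        ] [582.20392488  29.22037894  30.        ]
b [ 535.17049838 -203.39224847   88.        ] [ 534.51541106 -199.88355757   88.        ] (array([ 534.20609034, -200.74661707,   83.41839563]), [np.float64(0.7252553383352416), np.float64(0.7252553383351865)])
c [ 581.70915595 -370.56748522   88.        ] [ 581.59495301 -365.20370195   88.        ] (array([ 581.019347  , -367.54844808,   81.51854607]), [np.float64(1.5022229249321368), np.float64(1.5022229249321557)])
```

View pics/c4.png

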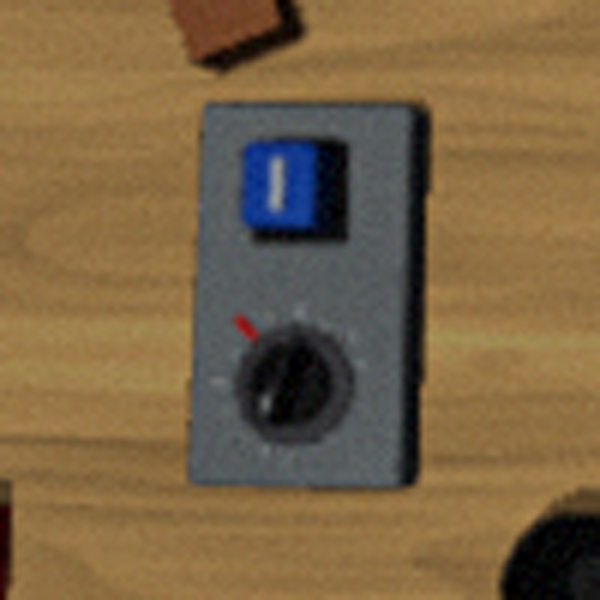

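View pics/c5.png

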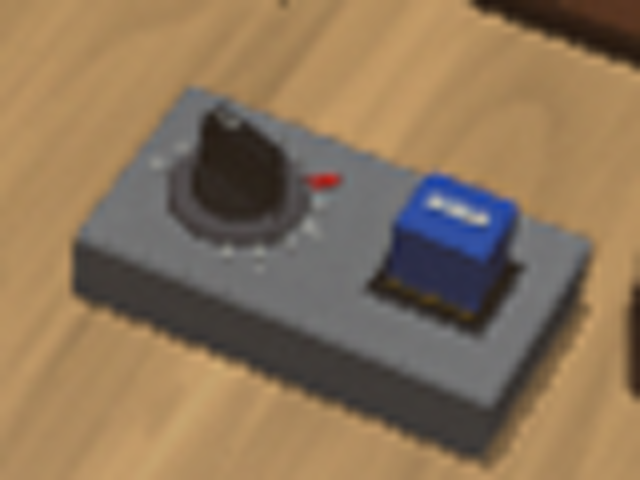

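View pics/c6.png

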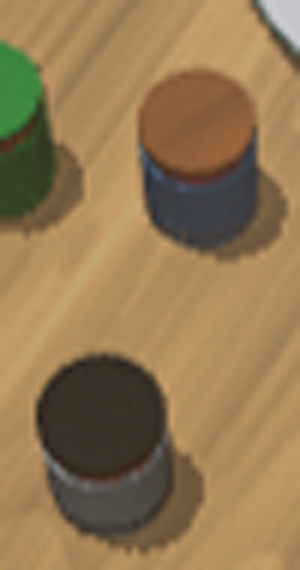

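```bash
python3 - <<'E'
from h import *
a=cv2.imread("pics/scene0.png");b=cv2.imread("pics/top0.png")
for n,im,lo,roi in(("scene",a,[0,0,140],(290,150,390,235)),("top",b,[0,0,110],(245,150,340,240))):
    m=cv2.inRange(cv2.cvtColor(im,cv2.COLOR_BGR2HSV),np.array(lo),np.array([180,45,255]))
    z=np.zeros_like(m);z[roi[1]:roi[3],roi[0]:roi[2]]=m[roi[1]:roi[3],roi[0]:roi[2]]
    z=cv2.morphologyEx(z,cv2.MORPH_OPEN,np.ones((3,3)))
    c=max(cv2.findContours(z,cv2.RETR_EXTERNAL,cv2.CHAIN_APPROX_NONE)[0],key=len)[:,0]
    P=np.array([plane(n,p,30)[:2] for p in c])
    A=np.c_[2*P,np.ones(len(P))]; x=np.linalg.lstsq(A,(P**2).sum(1),rcond=None)[0]
    r=np.sqrt(x[2]+x[:2]@x[:2]); res=np.hypot(*(P-x[:2]).T)-r
    print(n,x[:2],r,res.std(),abs(res).max())
print(plane("scene",(340.6,190.6),30),plane("top",(293.8,193.5),30))
# console
def C4(p): return (150+p[0]/6,160+p[1]/6)
def C5(p): return (325+p[0]/8,95+p[1]/8)
print("corners top z45",[plane("top",C4(p),45)[:2].round(0) for p in[(205,102),(415,102),(405,486),(190,486)]])
print("corners scene z45",[plane("scene",C5(p),45)[:2].round(0) for p in[(192,87),(590,240),(490,404),(75,242)]])
print("batt top",plane("top",C4((281,185)),93),"scene",plane("scene",C5((458,217)),93))
print("knob disc top",plane("top",C4((295,384)),55),"scene red",plane("scene",C5((324,181)),45),"top red",plane("top",C4((245,327)),45))
E
```

```text
scene [584.09338267  25.88894748] 137.7533395780265 1.1329150083307091 2.5512748389201647
top [583.35895145  29.71214058] 137.89792582445796 1.0415247297307864 2.2386991604617776
[585.53498609  26.88729618  30.        ] [585.4602767   26.76264073  30.        ]
corners top z45 [array([640., 422.]), array([641., 294.]), array([413., 293.]), array([411., 422.])]
corners scene z45 [array([420., 418.]), array([643., 419.]), array([644., 293.]), array([420., 289.])]
batt top [585.67451899 357.54961771  93.        ] scene [592.77024772 352.76789987  93.        ]
knob disc top [472.21247117 357.4906681   55.        ] scene red [509.42461993 389.98212631  45.        ] top red [505.72664545 392.06508295  45.        ]
```

```bash
python3 - <<'E'
from h import *
print("purple",plane("top",(437,202),88),"green",plane("top",(371,239),88))
go((581.5,-367.5),150,0)
E
```

```text
purple [ 555.01712711 -468.42108865   88.        ] green [ 427.25526468 -241.42911031   88.        ]
shift [-4.76  6.33 44.23] turn -72.3088499575202 pos [ 174.6 -547.4  213.2] rot [-90.    0.1 -72.3] q6 -1.1 F [0.3 0.9 0.3] t 0.1
```

```bash
python3 -m handwheel '[[0,[-0.5,0.3,4.4],-7],[0,[-1,0.6,8.8],-14],[0,[-1.5,1,13.2],-21],[0,[-2,1.5,17.6],-28],[0,[-2.5,2,22],-35],[0,[-3,2.5,26.5],-43],[0,[-3.5,3,31],-50],[0,[-4,4,35.5],-58],[0,[-4.4,5,40],-65],[0,[-4.8,5.5,44.2],-72]]' 30
python3 - <<'E'
from h import *
go((581.5,-367.5),120,0)
E
```

```text
time_s: 1.1
ee_pos: [582.3, -365.7, 156.6]
ee_rot: [-89.8, 0.1, 0.0]
force: [0.9, -0.3, -0.3]
gripper_width: 13.9
shift [-0.07  3.66 -0.19] turn 0.01148828368859277 pos [ 582.3 -365.7  156.6] rot [-89.8   0.1   0. ] q6 -33.1 F [ 0.9 -0.3 -0.3] t 1.1
```

```bash
python3 -m handwheel '[[0,[0,1.2,-0.1],0],[0,[-0.1,2.4,-0.2],0],[0,[-0.1,3.6,-0.2],0],[0,[-0.1,3.6,-0.2],0]]'
python3 - <<'E'
from h import *
a=grab("scene","pics/s1.png");grab("top","pics/t1.png")
print(proj("scene",state()["ee_pos"]),proj("scene",(581.5,-367.5,85)))
E
```

```text
time_s: 1.5
ee_pos: [578.7, -367.6, 118.2]
ee_rot: [-89.7, 0.4, -0.1]
force: [-0.0, 0.2, -0.5]
gripper_width: 0.5
[277.44101764 268.29090024] [278.87197989 273.3435085 ]
```

View pics/s1.png

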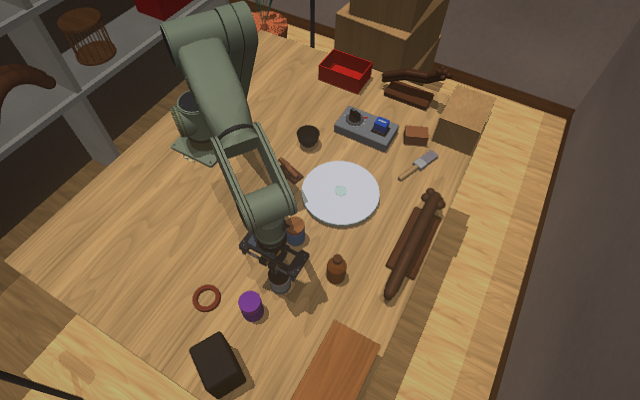

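View pics/t1.png

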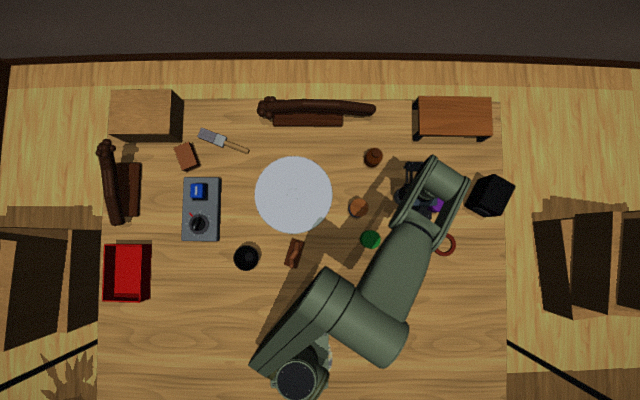

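```bash
python3 -m handwheel '[[0,[0.2,1,0],0],[0,[0.2,2,0],0],[0,[0.2,2.6,0],0],[0,[0.2,2.8,0],0],[0,[0.2,3.0,0],0],[0,[0.2,3.2,0],0],[0,[0.2,3.4,0],0]]'
```

```text
time_s: 2.3
ee_pos: [582.3, -368.4, 88.1]
ee_rot: [-89.9, 0.1, -0.1]
force: [-2.1, 1.9, 8.6]
gripper_width: 0.6
```

Contact at ≈ 88 mm with 8.6 N. Continue pressing.

```bash
python3 -m handwheel '[[0,[0,0.2,0],0],[0,[0,0.4,0],0],[0,[0,0.6,0],0],[0,[0,0.8,0],0],[0,[0,0.9,0],0],[0,[0,1.0,0],0]]'
```

```text
time_s: 2.9
ee_pos: [582.3, -368.4, 80.3]
ee_rot: [-89.9, 0.1, -0.1]
force: [-2.6, 2.7, 14.0]
gripper_width: 0.5
```

```bash
python3 -m handwheel '[[0,[0,0.15,0],0],[0,[0,0.3,0],0],[0,[0,0.4,0],0],[0,[0,0.4,0],0]]'; python3 -m handwheel '[[0,[0,-1,0],0],[0,[0,-3,0],0],[0,[0,-5,0],0]]'
python3 - <<'E'
from h import *
go((534.5,-201.5),105,0)
E
```

```text
time_s: 3.3
ee_pos: [582.5, -368.6, 80.2]
ee_rot: [-90.0, -0.0, -0.1]
force: [-4.3, 2.5, 16.0]
gripper_width: 0.6
time_s: 3.6
ee_pos: [582.6, -368.6, 130.9]
ee_rot: [-90.0, -0.1, -0.1]
force: [1.0, -0.6, 0.0]
gripper_width: 0.4
shift [-4.83  2.59 16.7 ] turn -0.07484979965693016 pos [ 582.6 -368.6  130.9] rot [-90.   -0.1  -0.1] q6 -33.2 F [ 1.  -0.6  0. ] t 3.6
```

```bash
python3 -m handwheel '[[0,[-1.2,0,4.2],0],[0,[-2.4,0,8.4],0],[0,[-3.6,0,12.6],0],[0,[-4.8,0,16.7],0],[0,[-4.8,1,16.7],0],[0,[-4.8,2,16.7],0],[0,[-4.8,2.8,16.7],0],[0,[-4.8,2.8,16.7],0]]'
python3 - <<'E'
from h import *
go((534.5,-201.5),90,0)
E
```

```text
time_s: 4.4
ee_pos: [534.4, -202.4, 101.1]
ee_rot: [-89.9, 0.1, -0.1]
force: [-0.4, -0.6, 0.4]
gripper_width: 0.7
shift [0.01 1.11 0.09] turn -0.1445052395220216 pos [ 534.4 -202.4  101.1] rot [-89.9   0.1  -0.1] q6 -21.8 F [-0.4 -0.6  0.4] t 4.4
```

```bash
python3 -m handwheel '[[0,[0,1,0],0],[0,[0,1.2,0],0],[0,[0,1.4,0],0],[0,[0,1.6,0],0],[0,[0,1.8,0],0],[0,[0,2,0],0],[0,[0,2.2,0],0],[0,[0,2.3,0],0],[0,[0,2.4,0],0],[0,[0,2.4,0],0]]'
```

```text
time_s: 5.4
ee_pos: [534.9, -203.6, 80.2]
ee_rot: [-90.1, -0.0, -0.2]
force: [-5.4, 0.4, 19.0]
gripper_width: 0.1
```

```bash
python3 -m handwheel '[[0,[0,0.1,0],0],[0,[0,0.2,0],0],[0,[0,0.3,0],0],[0,[0,0.3,0],0]]'
```

```text
time_s: 5.8
ee_pos: [535.4, -204.3, 80.2]
ee_rot: [-90.1, -0.2, -0.2]
force: [-5.8, 0.6, 19.2]
gripper_width: 0.3
```

```bash
python3 -m handwheel '[[0,[0,-2,0],0],[5,[0,-5,0],0],[9.1,[-3,-9,0],0],[9.1,[-7,-12,0],0],[9.1,[-11,-12,0],0],[9.1,[-15,-12,0],0],[9.1,[-19,-12,0],0]]'
python3 - <<'E'
from h import *
a=grab("scene","pics/s2.png");b=grab("top","pics/t2.png")
c=np.hstack([cv2.resize(a[200:310,230:330],(400,440)),cv2.resize(b[150:260,330:430],(400,440))]);cv2.imwrite("pics/c7.png",c)
print("b",blobs(a,[5,120,80],[18,255,200],(280,210,308,240)))
print("c",blobs(a,[0,0,0],[180,150,62],(258,258,300,292)),blobs(b,[0,0,0],[180,150,40],(388,180,420,208)))
E
```

```text
time_s: 6.5
ee_pos: [343.5, -203.4, 199.4]
ee_rot: [-90.1, -0.1, -0.2]
force: [0.4, -0.1, 0.8]
gripper_width: 46.0
b [(np.int32(288), [285, 217, 20, 18], [294.2, 225.7])]
c [(np.int32(318), [269, 266, 20, 19], [278.6, 275.2])] [(np.int32(280), [394, 186, 21, 19], [404.4, 195.2])]
```

View pics/c7.png

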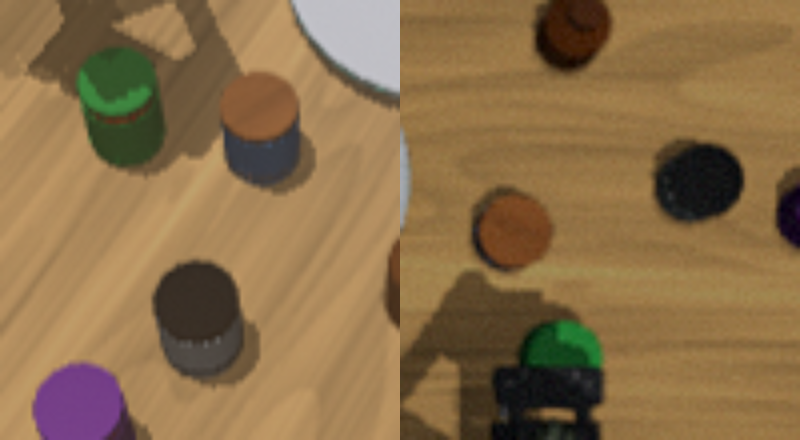

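```bash
python3 - <<'E'
from h import *
print("b",plane("scene",(294.4,225.9),80),plane("top",(330+514/4,150+230/4),80))
print("c",plane("scene",(278.8,275.2),80),plane("top",(330+704/4,150+180/4),80))
go((534.5,-202),160,0);go((534.5,-202),18,0)
E
```

```text
b [ 535.23334295 -203.45884234   80.        ] [ 537.25563912 -545.66468479   80.        ]
c [ 583.00743771 -370.90189267   80.        ] [ 582.19522427 -715.44001021   80.        ]
shift [19.4   3.9   0.17] turn -0.32854141293875566 pos [ 340.6 -202.6  199.1] rot [-90.1   0.   -0.3] q6 -32.0 F [ 0.9 -1.7 -0.2] t 6.6
shift [19.41 18.1   0.19] turn -0.32854141293875566 pos [ 340.6 -202.6  199.1] rot [-90.1   0.   -0.3] q6 -32.0 F [ 0.9 -1.7 -0.2] t 6.6
```

```bash
python3 -m handwheel '[[9.1,[4,0,0.1],0],[9.1,[8,0.5,0.2],0],[9.1,[12,1,0.2],0],[9.1,[16,2,0.2],0],[9.1,[19.4,3.5,0.2],0],[9.1,[19.4,3.5,0.2],0]]'
python3 - <<'E'
from h import *
go((535,-202),18,0)
E
```

```text
time_s: 7.2
ee_pos: [538.2, -201.3, 160.5]
ee_rot: [-90.0, 0.1, -0.2]
force: [-1.2, 0.2, -0.7]
gripper_width: 91.2
shift [-0.29 14.25 -0.08] turn -0.23706965524579884 pos [ 538.2 -201.3  160.5] rot [-90.    0.1  -0.2] q6 -21.4 F [-1.2  0.2 -0.7] t 7.2
```

```bash
python3 -m handwheel '[[9.1,[-0.3,2,-0.1],0],[9.1,[-0.3,4,-0.1],0],[9.1,[-0.3,6,-0.1],0],[9.1,[-0.3,8,-0.1],0],[9.1,[-0.3,10,-0.1],0],[9.1,[-0.3,12,-0.1],0],[9.1,[-0.3,13.5,-0.1],0],[9.1,[-0.3,14.2,-0.1],0],[9.1,[-0.3,14.2,-0.1],0]]'
```

```text
time_s: 8.1
ee_pos: [534.3, -202.1, 17.6]
ee_rot: [-89.9, 0.2, -0.3]
force: [0.2, -0.7, 0.6]
gripper_width: 90.8
```

```bash
python3 -m handwheel '[[6,[0,0,0],0],[6,[0,0,0],0],[6,[0,0,0],0],[6,[0,0,0],0],[6,[0,0,0],0],[6,[0,0,0],0]]' 25
```

```text
time_s: 8.7
ee_pos: [535.0, -202.3, 18.3]
ee_rot: [-90.0, 0.1, -0.3]
force: [0.3, 0.8, 3.8]
gripper_width: 63.8
```

```bash
python3 -m handwheel '[[6,[0,-1.5,0],0],[6,[0,-3.5,0],0],[6,[0,-5.5,0],0],[6,[0,-7.5,0],0],[6,[0,-7.5,0],0]]'
python3 - <<'E'
from h import *
go((584.5,85),92,0); go((584.5,85),49)
E
```

```text
time_s: 9.2
ee_pos: [536.3, -202.9, 95.1]
ee_rot: [-90.1, -0.1, -0.3]
force: [1.0, -1.2, -2.5]
gripper_width: 63.2
shift [ 4.69  0.29 28.81] turn -0.25644825296774443 pos [ 536.3 -202.9   95.1] rot [-90.1  -0.1  -0.3] q6 -21.6 F [ 1.  -1.2 -2.5] t 9.2
shift [ 4.69  4.59 28.81] turn None pos [ 536.3 -202.9   95.1] rot [-90.1  -0.1  -0.3] q6 -21.6 F [ 1.  -1.2 -2.5] t 9.2
```

```bash
python3 -m handwheel '[[6,[0.5,0,3],0],[6,[1,0,6],0],[6,[1.6,0,9.5],0],[6,[2.2,0,13],0],[6,[2.8,0,16.5],0],[6,[3.4,0,20],0],[6,[4,0,23.5],0],[6,[4.4,0,26.5],0],[6,[4.7,0,28.8],0],[6,[4.7,0,28.8],0]]'
python3 - <<'E'
from h import *
go((584.5,85),49,0)
E
```

```text
time_s: 10.2
ee_pos: [583.8, 87.7, 93.0]
ee_rot: [-90.0, 0.1, -0.1]
force: [-0.6, -0.5, -2.6]
gripper_width: 63.7
shift [ 0.08  4.4  -0.27] turn -0.06840863801421761 pos [583.8  87.7  93. ] rot [-90.    0.1  -0.1] q6 7.5 F [-0.6 -0.5 -2.6] t 10.2
```

```bash
python3 -m handwheel '[[6,[0,1,-0.2],0],[6,[0.1,2,-0.2],0],[6,[0.1,3,-0.2],0],[6,[0.1,3.6,-0.2],0],[6,[0.1,4,-0.2],0],[6,[0.1,4.3,-0.2],0],[6,[0.1,4.4,-0.2],0],[6,[0.1,4.5,-0.2],0],[6,[0.1,4.5,-0.2],0]]'
```

```text
time_s: 11.1
ee_pos: [585.0, 85.7, 48.3]
ee_rot: [-90.0, 0.0, -0.1]
force: [0.2, -0.2, -3.0]
gripper_width: 63.5
```

```bash
python3 -m handwheel '[[6,[0,0.05,0],0],[6,[0,0.1,0],0],[6,[0,0.1,0],0]]'
```

```text
time_s: 11.4
ee_pos: [585.0, 85.7, 48.3]
ee_rot: [-90.0, 0.0, -0.1]
force: [-2.6, -1.1, 5.6]
gripper_width: 63.8
```

Contact. Release, rise.

```bash
python3 -m handwheel '[[7,[0,0,0],0],[9.1,[0,0,0],0],[9.1,[0,0,0],0],[9.1,[0,0,0],0],[9.1,[0,-2,0],0],[9.1,[0,-5,0],0],[9.1,[0,-8,0],0],[9.1,[0,-11.5,0],0]]'
python3 - <<'E'
from h import *
go((582,-368.5),160,0)
E
```

```text
time_s: 12.2
ee_pos: [584.5, 85.7, 163.7]
ee_rot: [-90.0, 0.1, -0.1]
force: [1.4, -0.2, -0.2]
gripper_width: 91.0
shift [ -0.2    0.39 -45.42] turn -0.0637818251369067 pos [584.5  85.7 163.7] rot [-90.    0.1  -0.1] q6 7.3 F [ 1.4 -0.2 -0.2] t 12.2
```

```bash
python3 -m handwheel '[[9.1,[-2,0,-3],0],[9.1,[-4,0,-6],0],[9.1,[-6,0,-9],0],[9.1,[-8,0,-12],0],[9.1,[-10,0,-15],0],[9.1,[-12,0,-18],0],[9.1,[-12,0,-20],0]]'
python3 - <<'E'
from h import *
a=grab("scene","pics/s3.png");b=grab("top","pics/t3.png")
cv2.imwrite("pics/c8.png",np.hstack([cv2.resize(a[150:310,230:390],(400,400)),cv2.resize(b[130:270,290:430],(400,400))]))
E
```

```text
time_s: 12.9
ee_pos: [461.6, -115.5, 163.9]
ee_rot: [-90.0, 0.2, -0.1]
force: [0.5, 0.4, 0.3]
gripper_width: 90.8
```

View pics/c8.png

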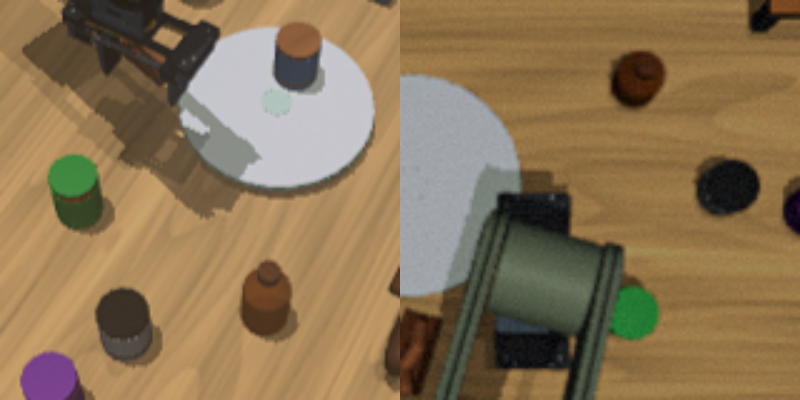

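```bash
python3 - <<'E'
from h import *
a=cv2.imread("pics/s3.png")
r=blobs(a,[0,0,0],[180,150,62],(258,258,300,292));print(r,plane("scene",r[0][2],80),plane("scene",[314/2.5*1+0+230-314/2.5+298/2.5,150+40/2.5],110))
go((582,-368.5),160,0)
E
```

```text
[(np.int32(315), [269, 266, 20, 19], [278.6, 275.2])] [ 582.49294347 -371.19537341   80.        ] [585.38261568  81.96276322 110.        ]
shift [ 11.91   0.43 -25.19] turn -0.24919145251832758 pos [ 464.  -116.1  164.1] rot [-90.1   0.1  -0.2] q6 -15.1 F [-0.4  0.7 -0.7] t 13.0
```

```bash
python3 -m handwheel '[[9.1,[1.5,0,-3],0],[9.1,[3,0,-6],0],[9.1,[4.5,0,-9],0],[9.1,[6,0,-12],0],[9.1,[7.5,0,-15],0],[9.1,[9,0,-18],0],[9.1,[10.5,0,-21],0],[9.1,[11.9,0,-25.2],0],[9.1,[11.9,0,-25.2],0],[9.1,[11.9,0,-25.2],0]]'
python3 - <<'E'
from h import *
go((582,-368.8),18,0)
E
```

```text
time_s: 14.0
ee_pos: [582.3, -368.2, 163.2]
ee_rot: [-90.0, 0.1, -0.3]
force: [-0.3, 0.7, -0.2]
gripper_width: 90.7
shift [ 0.   14.52 -0.07] turn -0.28456973154412646 pos [ 582.3 -368.2  163.2] rot [-90.    0.1  -0.3] q6 -32.9 F [-0.3  0.7 -0.2] t 14.0
```

```bash
python3 -m handwheel '[[9.1,[0,2,-0.1],0],[9.1,[0,4,-0.1],0],[9.1,[0,6,-0.1],0],[9.1,[0,8,-0.1],0],[9.1,[0,10,-0.1],0],[9.1,[0,12,-0.1],0],[9.1,[0,13.5,-0.1],0],[9.1,[0,14.5,-0.1],0],[9.1,[0,14.5,-0.1],0]]'
```

```text
time_s: 14.9
ee_pos: [581.3, -367.9, 16.9]
ee_rot: [-89.9, 0.3, -0.2]
force: [-0.9, -0.6, -0.0]
gripper_width: 90.9
```

```bash
python3 -m handwheel '[[6,[0,0,0],0],[6,[0,0,0],0],[6,[0,0,0],0],[6,[0,0,0],0],[6,[0,0,0],0],[6,[0,0,0],0]]' 25
```

```text
time_s: 15.5
ee_pos: [581.8, -368.2, 17.7]
ee_rot: [-89.9, 0.2, -0.3]
force: [-0.4, -0.7, 3.7]
gripper_width: 63.8
```

```bash
python3 -m handwheel '[[6,[0,-1.5,0],0],[6,[0,-3.5,0],0],[6,[0,-5.5,0],0],[6,[0,-7.5,0],0],[6,[0,-7.5,0],0]]'
python3 - <<'E'
from h import *
go((584.5,-30),95,0)
E
```

```text
time_s: 16.0
ee_pos: [583.5, -369.3, 96.0]
ee_rot: [-90.1, -0.1, -0.3]
force: [0.0, -0.8, -4.1]
gripper_width: 63.5
shift [-0.05  0.04 33.93] turn -0.25490147705571853 pos [ 583.5 -369.3   96. ] rot [-90.1  -0.1  -0.3] q6 -33.0 F [ 0.  -0.8 -4.1] t 16.0
```

```bash
python3 -m handwheel '[[6,[0,0,3],0],[6,[0,0,6],0],[6,[0,0,9],0],[6,[0,0,12],0],[6,[0,0,15],0],[6,[0,0,18],0],[6,[0,0,18],0]]'
python3 - <<'E'
from h import *
a=grab("scene","pics/s4.png");b=grab("top","pics/t4.png")
cv2.imwrite("pics/c9.png",np.hstack([cv2.resize(a[150:310,230:390],(400,400)),cv2.resize(b[130:270,230:370],(400,400))]))
go((584.5,-30),95,0)
E
```

```text
time_s: 16.7
ee_pos: [582.9, -185.3, 94.4]
ee_rot: [-89.9, 0.1, -0.1]
force: [0.0, -0.1, -4.9]
gripper_width: 63.7
shift [ 0.04 -0.04 15.87] turn -0.1625155874135692 pos [ 583.7 -188.7   94.9] rot [-90.1   0.   -0.2] q6 -18.7 F [-0.2 -0.7 -3.2] t 16.8
```

View pics/c9.png

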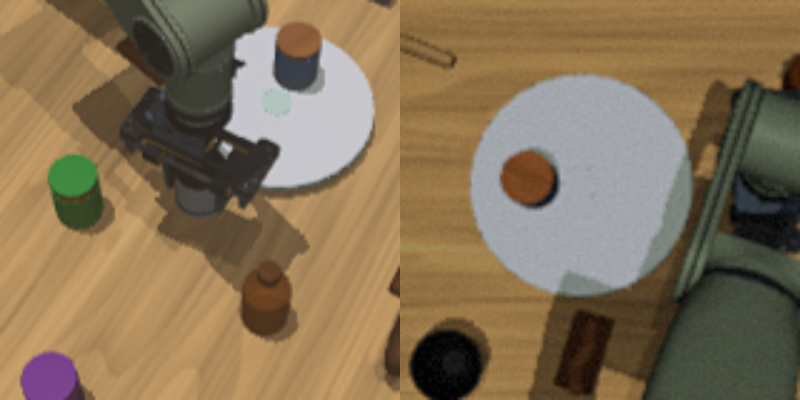

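Can_b is well on the glass; can_c is held upright. Continue to the disc.

```bash
python3 -m handwheel '[[6,[0,0,3],0],[6,[0,0,6],0],[6,[0,0,9],0],[6,[0,0,12],0],[6,[0,0,14.5],0],[6,[0,0,15.7],0],[6,[0,0,15.7],0],[6,[0,0,15.7],0]]'
python3 - <<'E'
from h import *
go((584.5,-30),48,0)
E
```

```text
time_s: 17.6
ee_pos: [584.3, -33.0, 94.4]
ee_rot: [-90.2, 0.0, -0.2]
force: [0.7, -0.6, -3.8]
gripper_width: 63.7
shift [0.02 4.64 0.31] turn -0.17869122773336488 pos [584.3 -33.   94.4] rot [-90.2   0.   -0.2] q6 -4.0 F [ 0.7 -0.6 -3.8] t 17.6
```

```bash
python3 -m handwheel '[[6,[0,1,0.2],0],[6,[0,2,0.2],0],[6,[0,3,0.2],0],[6,[0,3.6,0.2],0],[6,[0,4,0.2],0],[6,[0,4.3,0.2],0],[6,[0,4.5,0.2],0],[6,[0,4.6,0.2],0],[6,[0,4.6,0.2],0]]'
```

```text
time_s: 18.5
ee_pos: [584.4, -31.1, 48.5]
ee_rot: [-90.2, -0.0, -0.2]
force: [0.1, -0.3, -3.4]
gripper_width: 63.8
```

```bash
python3 -m handwheel '[[6,[0,0.05,0],0],[6,[0,0.1,0],0],[6,[0,0.15,0],0]]'
```

```text
time_s: 18.8
ee_pos: [584.6, -31.1, 47.7]
ee_rot: [-90.2, -0.0, -0.2]
force: [-1.4, -0.3, 3.4]
gripper_width: 64.0
```

```bash
python3 -m handwheel '[[7,[0,0,0],0],[9.1,[0,0,0],0],[9.1,[0,0,0],0],[9.1,[0,0,0],0],[9.1,[0,-2,0],0],[9.1,[0,-5,0],0],[9.1,[0,-8,0],0],[9.1,[0,-11.5,0],0]]'
python3 -m handwheel '[[5,[-3,-1,0],0],[0,[-6,-2,0],0],[0,[-9,-3,0],0],[0,[-12,-3,0],0],[0,[-15,-3,2],0],[0,[-18,-3,4],0],[0,[-20,-3,4],0],[0,[-22,-3,4],0]]'
python3 - <<'E'
from h import *
a=grab("scene","pics/s5.png");b=grab("top","pics/t5.png")
cv2.imwrite("pics/c10.png",np.hstack([cv2.resize(a[80:240,260:420],(400,400)),cv2.resize(b[150:250,170:340],(400,235)) if 0 else cv2.resize(b[130:270,200:340],(400,400))]))
E
```

```text
time_s: 19.6
ee_pos: [583.9, -30.7, 163.2]
ee_rot: [-90.2, 0.1, -0.2]
force: [-0.1, -0.4, 0.0]
gripper_width: 91.3
time_s: 20.4
ee_pos: [362.9, 10.4, 193.4]
ee_rot: [-90.2, 0.0, -0.1]
force: [-0.6, -0.2, -0.7]
gripper_width: 30.1
```

View pics/c10.png

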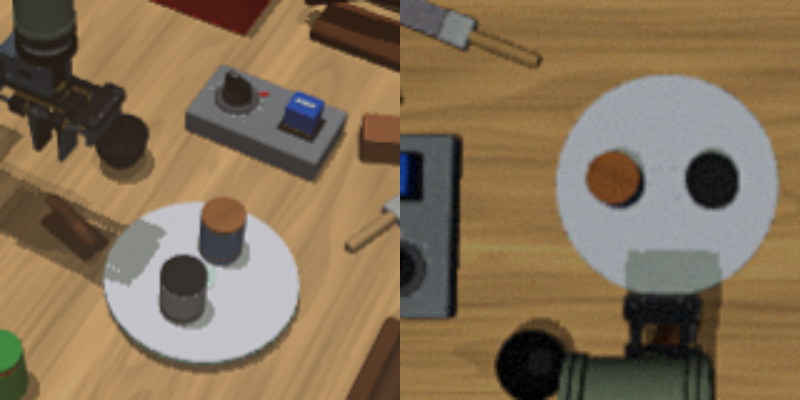

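```bash
python3 - <<'E'
from h import *
go((589.5,356),130,0)
E
```

```text
shift [22.71  6.19 34.66] turn -0.14560155780578607 pos [361.7  10.2 193.3] rot [-90.2   0.1  -0.1] q6 0.2 F [ 0.5 -0.4  0.1] t 20.5
```

```bash
python3 -m handwheel '[[0,[2.3,0,3.5],0],[0,[4.6,0,7],0],[0,[6.9,0,10.5],0],[0,[9.2,0,14],0],[0,[11.5,0,17.5],0],[0,[13.8,0,21],0],[0,[16.1,0,24.5],0],[0,[18.4,0,28],0],[0,[20.7,0,31.5],0],[0,[22.7,0,34.7],0]]'
python3 - <<'E'
from h import *
go((589.5,356),110,0)
E
```

```text
time_s: 21.5
ee_pos: [591.4, 358.7, 191.1]
ee_rot: [-90.1, 0.1, -0.1]
force: [0.8, -1.0, 0.8]
gripper_width: 0.8
shift [-0.18  8.11 -0.25] turn -0.13870947708107953 pos [591.4 358.7 191.1] rot [-90.1   0.1  -0.1] q6 30.5 F [ 0.8 -1.   0.8] t 21.5
```

```bash
python3 -m handwheel '[[0,[-0.1,2,-0.2],0],[0,[-0.2,4,-0.2],0],[0,[-0.2,6,-0.2],0],[0,[-0.2,7.5,-0.2],0],[0,[-0.2,8.1,-0.2],0],[0,[-0.2,8.1,-0.2],0]]'
python3 - <<'E'
from h import *
a=grab("scene","pics/s6.png");b=grab("top","pics/t6.png")
cv2.imwrite("pics/c11.png",np.hstack([cv2.resize(a[80:240,300:460],(400,400)),cv2.resize(b[130:270,170:310],(400,400))]))
E
```

```text
time_s: 22.1
ee_pos: [589.5, 356.5, 108.9]
ee_rot: [-90.2, 0.2, -0.1]
force: [0.0, -0.0, 0.7]
gripper_width: 0.7
```

View pics/c11.png

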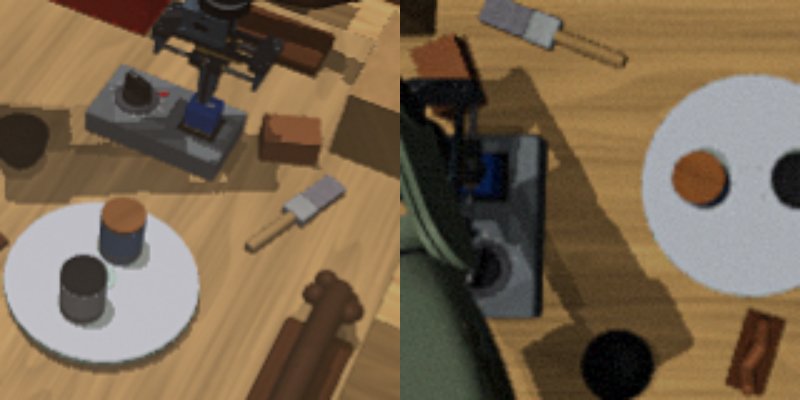

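Fingers are centred over the battery; both canisters still on the glass. Press.

```bash
python3 -m handwheel '[[0,[0,0.8,0],0],[0,[0,1.3,0],0],[0,[0,1.6,0],0],[0,[0,1.8,0],0],[0,[0,2.0,0],0],[0,[0,2.2,0],0],[0,[0,2.4,0],0],[0,[0,2.6,0],0],[0,[0,2.7,0],0],[0,[0,2.8,0],0]]'
```

```text
time_s: 23.2
ee_pos: [590.1, 356.9, 85.2]
ee_rot: [-90.1, -0.1, -0.1]
force: [-3.9, -2.0, 15.0]
gripper_width: 0.7
```

```bash
python3 -m handwheel '[[0,[0,0.15,0],0],[0,[0,0.25,0],0],[0,[0,0.3,0],0],[0,[0,0.3,0],0]]'
```

```text
time_s: 23.6
ee_pos: [590.2, 356.9, 85.2]
ee_rot: [-90.0, -0.1, -0.1]
force: [-3.9, -2.5, 12.4]
gripper_width: 0.3
```

```bash
python3 -m handwheel '[[0,[0,-3,0],0],[0,[0,-6,0],0],[0,[0,-9,0],0],[0,[-3,-11,-4],0],[0,[-6,-11,-8],0],[0,[-9,-11,-12],0],[0,[-12,-11,-16],0],[0,[-15,-11,-20],0],[0,[-18,-11,-24],0],[0,[-20,-11,-26],0]]'
python3 - <<'E'
from h import *
a=grab("scene","pics/s7.png");b=grab("top","pics/t7.png")
cv2.imwrite("pics/c12.png",np.hstack([cv2.resize(a[98:153,330:385],(400,400),interpolation=cv2.INTER_CUBIC),cv2.resize(b[190:250,170:230],(400,400),interpolation=cv2.INTER_CUBIC)]))
E
```

```text
time_s: 24.6
ee_pos: [386.9, 95.3, 194.7]
ee_rot: [-90.1, -0.1, -0.2]
force: [0.4, 0.6, 1.3]
gripper_width: 0.3
```

View pics/c12.png

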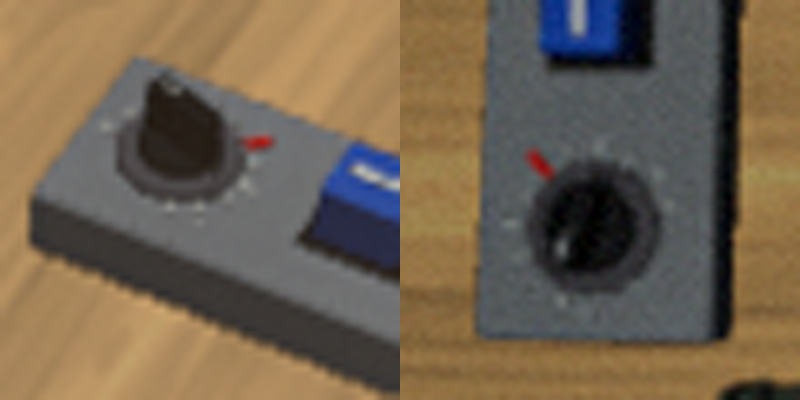

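View pics/s7.png

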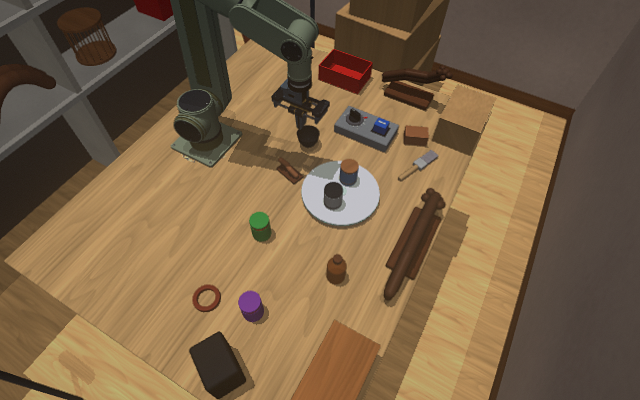

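```bash
python3 - <<'E'
from h import *
S=lambda p:(330+p[0]*.1375,98+p[1]*.1375)
T=lambda p:(170+(p[0]-400)*.15,190+p[1]*.15)
for nm,p in(("white near",(160,76)),("white far",(183,95)),("bar end",(217,125))):print(nm,plane("scene",S(p),89))
for nm,p in(("w low",(555,257)),("w up",(575,235))):print(nm,plane("top",T(p),89))
print("axis proj at 89", proj("scene",(473.5,356.5,89)), proj("top",(473.5,356.5,89)))
b=cv2.imread("pics/t7.png");K=b[205:245,180:220]
K=cv2.resize(np.clip(K.astype(float)*2.5,0,255).astype(np.uint8),(400,400),interpolation=cv2.INTER_CUBIC)
a=cv2.imread("pics/s7.png")[100:130,338:368];a=cv2.resize(np.clip(a.astype(float)*2,0,255).astype(np.uint8),(400,400),interpolation=cv2.INTER_CUBIC)
cv2.imwrite("pics/c13.png",np.hstack([a,K]))
E
```

```text
white near [456.19478624 366.18185426  89.        ]
white far [473.6734068  359.13013809  89.        ]
bar end [499.81401951 347.52474539  89.        ]
w low [455.85069808 366.74155256  89.        ]
w up [467.29710936 356.63192344  89.        ]
axis proj at 89 [354.82810722 111.44913681] [196.34821309 223.44187441]
```

View pics/c13.png

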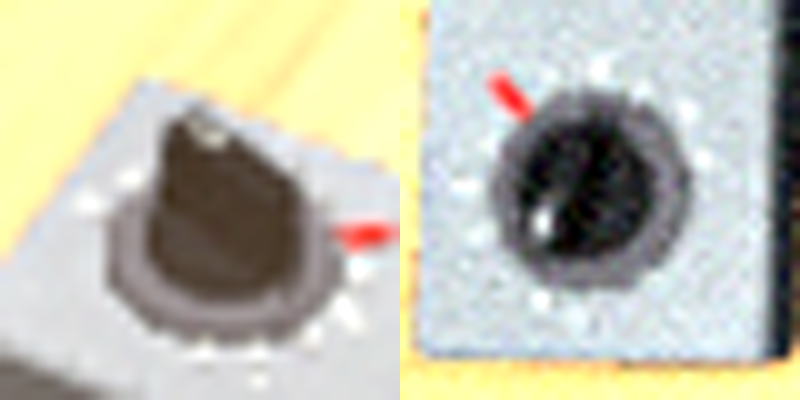

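```bash
python3 - <<'E'
from h import *
go((475.5,357),150,64)
E
```

```text
shift [ 8.79  4.47 26.23] turn -64.29557244582892 pos [386.2  95.2 194.9] rot [-90.1  -0.1  -0.3] q6 12.6 F [ 1.  -0.4  0.9] t 24.7
```

```bash
python3 -m handwheel '[[0,[1,0,3],-7],[0,[2,0,6],-14],[2,[3,0,9],-21],[4,[4,0,12],-28],[4,[5,0,15],-35],[4,[6,1,18],-42],[4,[7,2,21],-49],[4,[8,3,24],-57],[4,[8.8,4,26.2],-64],[4,[8.8,4.5,26.2],-64]]' 15
python3 - <<'E'
from h import *
go((475.5,357),100,64)
E
```

```text
time_s: 25.7
ee_pos: [476.5, 360.1, 148.0]
ee_rot: [-90.1, -0.0, 63.9]
force: [-0.7, -0.8, 0.1]
gripper_width: 40.5
shift [-0.32  4.8  -0.04] turn -0.12272230592084056 pos [476.5 360.1 148. ] rot [-90.1  -0.   63.9] q6 -27.8 F [-0.7 -0.8  0.1] t 25.7
```

```bash
python3 -m handwheel '[[4,[-0.2,1.5,0],0],[4,[-0.3,3,0],0],[4,[-0.3,4.5,0],0],[4,[-0.3,4.8,0],0],[4,[-0.3,4.8,0],0]]'
python3 - <<'E'
from h import *
a=grab("scene","pics/s8.png");b=grab("top","pics/t8.png")
cv2.imwrite("pics/c14.png",np.hstack([cv2.resize(a[78:168,310:400],(400,400),interpolation=cv2.INTER_CUBIC),cv2.resize(b[180:260,160:240],(400,400),interpolation=cv2.INTER_CUBIC)]))
go((475.5,357),66,64)
E
```

```text
time_s: 26.2
ee_pos: [475.1, 357.0, 99.8]
ee_rot: [-90.1, 0.0, 63.8]
force: [-0.4, 0.6, 0.1]
gripper_width: 39.6
shift [-0.07  3.48  0.  ] turn -0.16968692686468131 pos [475.7 357.6 100.8] rot [-90.1  -0.1  63.8] q6 -27.9 F [-0.5  0.3  0.8] t 26.3
```

View pics/c14.png

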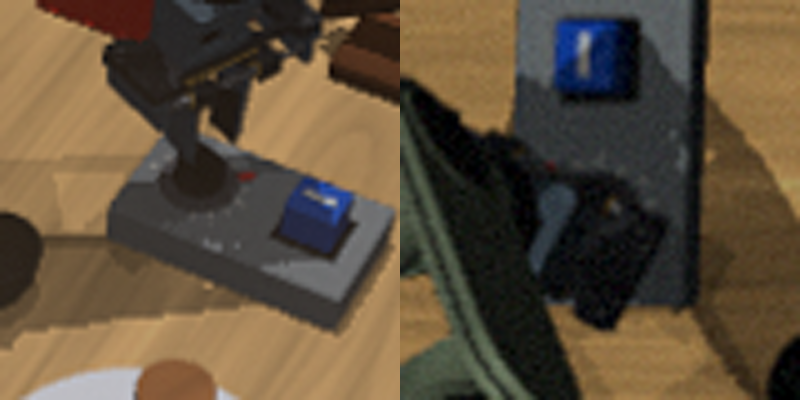

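```bash
python3 -m handwheel '[[4,[0,1,0],0],[4,[0,2,0],0],[4,[0,2.8,0],0],[4,[0,3.4,0],0],[4,[0,3.4,0],0]]'
```

```text
time_s: 26.8
ee_pos: [475.1, 357.1, 65.5]
ee_rot: [-90.0, 0.0, 63.8]
force: [0.1, 0.7, -0.3]
gripper_width: 39.8
```

```bash
python3 -m handwheel '[[2.5,[0,0,0],0],[1,[0,0,0],0],[1,[0,0,0],0],[1,[0,0,0],0],[1,[0,0,0],0],[1,[0,0,0],0]]' 15
python3 -c "
from h import *
s=state();print(s['torque'],s['force'])"
```

```text
time_s: 27.4
ee_pos: [477.1, 358.8, 66.1]
ee_rot: [-90.2, -0.3, 63.8]
force: [3.6, 4.5, -2.4]
gripper_width: 14.1
[ 0.65947051 -0.79993749 -0.0252528 ] [ 3.58024329  4.51333999 -2.35747723]
```

```bash
python3 -m handwheel '[[1,[0,0,0],7],[1,[0,0,0],14],[1,[0,0,0],21],[1,[0,0,0],28],[1,[0,0,0],35],[1,[0,0,0],42],[1,[0,0,0],49],[1,[0,0,0],56],[1,[0,0,0],56]]'
```

```text
time_s: 28.3
ee_pos: [475.0, 357.3, 66.1]
ee_rot: [-90.0, -0.0, 7.8]
force: [-4.4, -2.9, 5.0]
gripper_width: 14.2
```

```bash
python3 -m handwheel '[[1,[0,0,0],7],[1,[0,0,0],14],[1,[0,0,0],21],[1,[0,0,0],28],[1,[0,0,0],35],[1,[0,0,0],42],[1,[0,0,0],49],[1,[0,0,0],55.3],[1,[0,0,0],55.3]]'
```

```text
time_s: 29.2
ee_pos: [472.5, 358.1, 66.1]
ee_rot: [-90.2, 0.2, -47.5]
force: [-6.8, 2.6, 1.9]
gripper_width: 14.0
```

```bash
python3 -m handwheel '[[2,[0,0,0],0],[4,[0,0,0],0],[4,[0,0,0],0],[4,[0,0,0],0],[4,[0,-2,0],0],[4,[0,-4,0],0],[4,[0,-7,0],0],[4,[0,-10,0],0],[4,[0,-12,0],0]]'
python3 - <<'E'
from h import *
go((386,80),195,0)
E
```

```text
time_s: 30.1
ee_pos: [473.9, 358.4, 188.5]
ee_rot: [-90.0, 0.2, -47.5]
force: [0.0, 0.5, 0.9]
gripper_width: 40.1
shift [ 14.57  -0.71 -25.3 ] turn -47.46269696574474 pos [473.9 358.4 188.5] rot [-90.    0.2 -47.5] q6 83.3 F [0.  0.5 0.9] t 30.1
```

```bash
python3 -m handwheel '[[4,[1.5,0,-2.5],-5],[4,[3,-0.7,-5],-10],[4,[4.5,-0.7,-7.5],-15],[4,[6,-0.7,-10],-20],[4,[7.5,-0.7,-12.5],-25],[4,[9,-0.7,-15],-30],[4,[10.5,-0.7,-18],-35],[4,[12,-0.7,-21],-40],[4,[13.5,-0.7,-23.5],-45],[4,[14.5,-0.7,-25.3],-47]]'
python3 - <<'E'
from h import *
a=grab("scene","pics/s9.png");b=grab("top","pics/t9.png")
Z=lambda i,s:cv2.resize(np.clip(i.astype(float)*1.8,0,255).astype(np.uint8),s,interpolation=cv2.INTER_CUBIC)
cv2.imwrite("pics/c15.png",np.vstack([np.hstack([Z(a[100:135,335:390],(400,255)),Z(b[205:245,180:243],(400,255))]),np.hstack([Z(a[140:240,290:390],(400,340)),Z(b[145:245,245:345],(400,340))])]))
E
```

```text
time_s: 31.1
ee_pos: [384.8, 78.8, 195.1]
ee_rot: [-89.9, 0.1, -0.4]
force: [-0.2, 0.3, 0.1]
gripper_width: 40.3
```

View pics/c15.png

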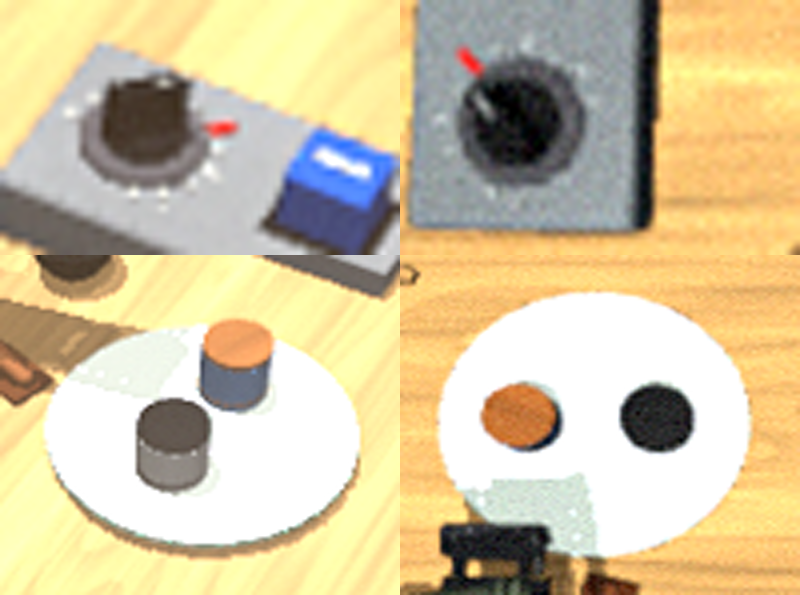

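```bash
python3 - <<'E'
from h import *
a=cv2.imread("pics/s9.png");b=cv2.imread("pics/t9.png")
# red mark
for n,im,roi in(("scene",a,(355,110,372,122)),("top",b,(183,205,200,222))):
    m=cv2.inRange(cv2.cvtColor(im,cv2.COLOR_BGR2HSV),np.array([0,130,50]),np.array([8,255,255]));m2=cv2.inRange(cv2.cvtColor(im,cv2.COLOR_BGR2HSV),np.array([172,130,50]),np.array([180,255,255]));m|=m2
    z=np.zeros_like(m);z[roi[1]:roi[3],roi[0]:roi[2]]=m[roi[1]:roi[3],roi[0]:roi[2]]
    ys,xs=np.nonzero(z); P=np.array([plane(n,(x,y),45)[:2] for x,y in zip(xs,ys)]); c=P.mean(0);print(n,"red",c,len(P))
T=lambda p:(180+(p[0]-400)*63/400,205+p[1]*40/255)
p0,p1=plane("top",T((491,114)),89),plane("top",T((474,92)),89)
print("pointer pts",p0,p1,"line ang",np.degrees(np.arctan2(*(p1-p0)[1::-1])))
k=plane("top",T((521,121)),55);print("knob ring centre",k)
S=lambda p:(335+p[0]*55/400,100+p[1]*35/255)
# bar top outline scene
for p in((108,85),(128,72),(188,85),(170,74)):print("sc",plane("scene",S(p),89))
# cans
Sc=lambda p:(290+p[0]*.25,140+(p[1]-255)*100/340); Tc=lambda p:(245+(p[0]-400)*.25,145+(p[1]-255)*100/340)
print("b",plane("scene",Sc((236,343)),110),plane("top",Tc((519,415)),110))
print("c",plane("scene",Sc((173,425)),110),plane("top",Tc((657,417)),110))
Z=lambda i,s:cv2.resize(np.clip(i.astype(float)*3.5,0,255).astype(np.uint8),s,interpolation=cv2.INTER_CUBIC)
cv2.imwrite("pics/c16.png",np.hstack([Z(a[102:128,340:366],(400,400)),Z(b[208:238,182:212],(400,400))]))
E
```

```text
scene red [505.85986436 390.40375562] 4
top red [506.48584626 392.52729705] 7
pointer pts [475.32813813 363.62167022  89.        ] [487.0598511 373.4245421  89.       ] line ang 39.881706392397724
knob ring centre [472.27636095 357.88436337  55.        ]
sc [457.03291701 345.52218067  89.        ]
sc [461.91118225 360.04772893  89.        ]
sc [494.63723862 367.35100176  89.        ]
sc [482.41263751 370.1467656   89.        ]
b [584.54235627  82.08538884 110.        ] [581.97522694  85.41123347 110.        ]
c [585.63222018 -36.1068254  110.        ] [581.00046917 -31.0169648  110.        ]
```

View pics/c16.png

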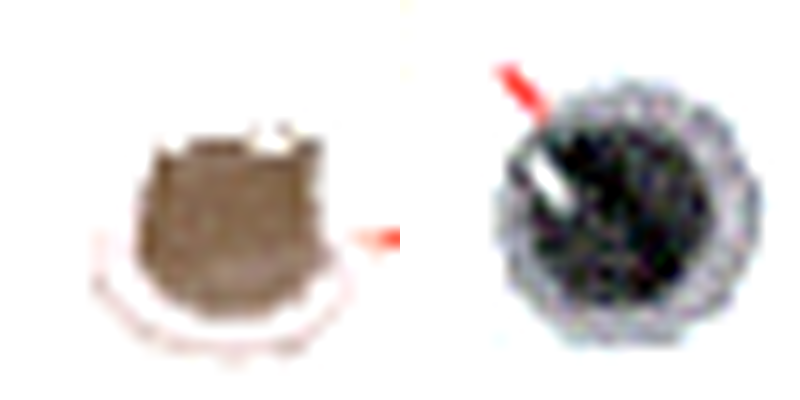

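```bash
python3 - <<'E'
from h import *
b=np.mean([grab("top").astype(float) for _ in range(8)],0)
g=b[...,1]
print(g[212:232,184:206].round().astype(int))
np.save("b.npy",b)
a=np.mean([grab("scene").astype(float) for _ in range(8)],0); np.save("a.npy",a)
print(a[100:116,344:366,1].round().astype(int))
E
```

```text
[[ 91  92  91  90  87  69  66  89  89  91 102 101  84  90  90 110 111  90
   89  90  86  83]
 [ 91  92  92  92  82  46  29  68  94  94  96  93  80  89  80  80  91  92
   90  98  95  88]
 [ 90  92  93  93  90  66  20  31  69  92  86  72  66  66  57  50  57  63
   68  92  98  90]
 [ 92  91  92  91  93  87  62  21  37  67  63  57  52  50  49  49  45  47
   47  64  62  77]
 [ 92  89  92  88  92  95  89  64  39  48  47  48  50  50  49  51  50  49
   48  46  41  53]
 [ 91  92  89  88  92  96  90  74  44  42  41  33  30  31  31  30  30  41
   49  50  49  45]
 [ 90  90  90  92  99 103  80  49  26  20  21  12   9  13  15  15  14  24
   29  45  52  52]
 [ 92  91  91  92  98  96  55  47  51  11   2   2   2  11  14  15  14  15
   13  26  45  50]
 [ 90  90  91  89  90  83  31  46  72  40   9   1   4   5  12  18  15  14
   13  15  38  51]
 [ 91  89  88  88  89  74  35  28  70  86  27   5   4   3   4  11  18  14
   16  13  24  44]
 [ 86  91  90  90  85  60  43  30  37  70  55  18   8   3   3   8  15  17
   19  16  16  37]
 [ 94 106 115 109  85  54  44  28  13  37  48  17  14   8   4   4   8  16
   
[... 1549 characters left out ...]
6 112 111 120 128 138 141 141
  140 139 140 142]
 [128 110 106 110 110 110 112 112 113 113 111 106 105 106 100 117 138 136
  136 140 142 148]
 [122 106 110 110 110 108 104 108 103 104  98  73  64  76  56  73 108 110
  120 137 144 151]
 [110 111 110 109 109  98  62  76  42  30  30  32  59  98  70  35  38  81
  118 114 129 143]
 [111 109 110 116 112  76  29  33  34  35  35  34  32  31  31  28  47  96
  115 112 111 110]
 [111 109 113 129 120  62  28  33  33  31  30  29  29  28  28  27  50 102
  116 113 112 112]
 [121 115 109 101  86  40  27  28  29  30  30  30  30  30  28  27  56 111
  110 112 113 114]
 [140 124 101  76  68  39  28  30  30  31  30  30  30  30  29  28  44  82
   95 110 115 115]]
```

```bash
python3 - <<'E'
from h import *
b=np.load("b.npy")[...,1]
def pca(pts,w,z,lbl):
    P=np.array([plane("top",p,z)[:2] for p in pts]);c=np.average(P,axis=0,weights=w);C=np.cov((P-c).T,aweights=w)
    v=np.linalg.eigh(C)[1][:,1];print(lbl,c.round(1),"ang",np.degrees(np.arctan2(v[1],v[0]))%180)
pts=[];w=[]
for r in range(219,225):
  for c in range(191,196):
    if c-191>=(r-219)*0.6-1 and c>=192 or r>219 and False:
      v=b[r,c]-22
      if v>0: pts.append((c,r));w.append(v)
pca(pts,w,89,"white")
pts=[(c,r) for r in range(218,229) for c in range(192,204) if b[r,c]<6.5];pca(pts,np.ones(len(pts)),89,"dark side")
pts=[];w=[]
for r in range(210,217):
  for c in range(187,194):
    B=np.load("b.npy")[r,c]; v=B[2]-B[1]-15
    if v>0: pts.append((c,r));w.append(v)
pca(pts,w,45,"red")
# console long edges
B=np.load("b.npy")
E
```

```text
white [481.2 369.3] ang 30.935430581012724
dark side [475.  349.8] ang 41.820759136829565
red [506.8 393.3] ang 43.107740914384124
```

```bash
python3 - <<'E'
from h import *
for ax in((474,357.5),(476,357)):
  for q in(32,42.5,52):
    u=np.array([np.cos(np.radians(q)),np.sin(np.radians(q))])
    print(ax,q,[(proj("scene",(*(np.array(ax)+r*u),89)).round(1).tolist(),proj("top",(*(np.array(ax)+r*u),89)).round(1).tolist()) for r in(2,12,22)])
a=np.load("a.npy")[98:116,342:368];b=np.load("b.npy")[208:236,180:208]
Z=lambda i:cv2.resize(np.clip(i*1.6,0,255).astype(np.uint8),(400,400),interpolation=cv2.INTER_NEAREST)
cv2.imwrite("pics/c17.png",np.hstack([cv2.resize(np.clip(a*1.3,0,255).astype(np.uint8),(520,360),interpolation=cv2.INTER_NEAREST)[:, :400],Z(b)[:360]]))
E
```

```text
(474, 357.5) 32 [([355.6, 111.3], [195.8, 222.8]), ([358.1, 111.3], [194.4, 220.3]), ([360.6, 111.2], [192.9, 217.8])]
(474, 357.5) 42.5 [([355.5, 111.3], [195.7, 222.9]), ([358.0, 110.9], [193.8, 220.7]), ([360.4, 110.5], [192.0, 218.5])]
(474, 357.5) 52 [([355.5, 111.2], [195.6, 222.9]), ([357.8, 110.6], [193.4, 221.1]), ([360.1, 109.9], [191.3, 219.3])]
(476, 357) 32 [([356.0, 111.6], [195.9, 222.2]), ([358.5, 111.5], [194.5, 219.7]), ([361.0, 111.5], [193.1, 217.2])]
(476, 357) 42.5 [([355.9, 111.5], [195.9, 222.3]), ([358.4, 111.1], [194.0, 220.1]), ([360.8, 110.8], [192.2, 217.9])]
(476, 357) 52 [([355.9, 111.5], [195.8, 222.3]), ([358.2, 110.8], [193.6, 220.5]), ([360.5, 110.1], [191.4, 218.7])]
```

View pics/c17.png

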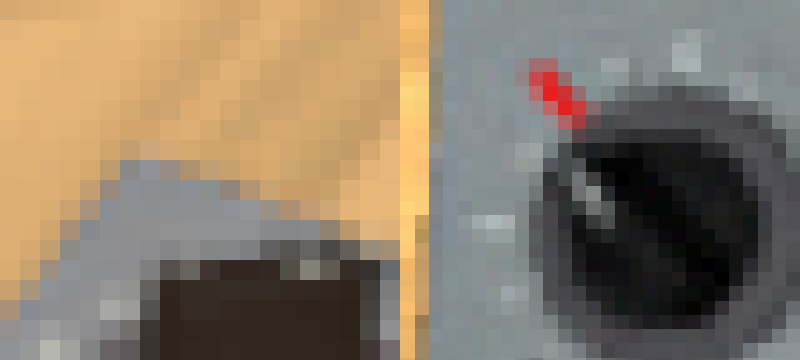

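```bash
for i in 1 2 3; do python3 -m handwheel '[[4,[0,0,0],0],[4,[0,0,0],0],[4,[0,0,0],0],[4,[0,0,0],0],[4,[0,0,0],0],[4,[0,0,0],0],[4,[0,0,0],0],[4,[0,0,0],0],[4,[0,0,0],0],[4,[0,0,0],0]]' | head -1; done
python3 - <<'E'
from h import *
a=grab("scene","pics/s10.png");b=grab("top","pics/t10.png")
cv2.imwrite("pics/c18.png",np.hstack([cv2.resize(a[90:250,270:430],(400,400)),cv2.resize(b[130:270,200:340],(400,400))]))
E
```

```text
time_s: 33.0
time_s: 34.0
time_s: 35.0
```

View pics/c18.png

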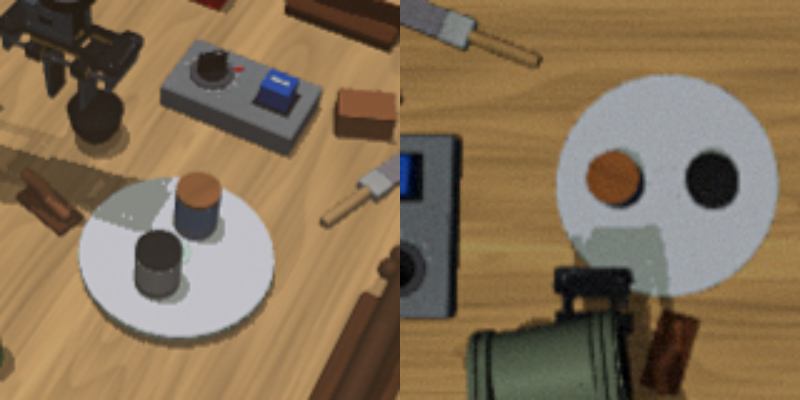

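```bash
python3 -c "
from workcell import job,state
print(state()['force']);print(job.job_done())"
```

```text
[-0.41683679 -0.90545759 -0.00292736]
the job is handed in; nothing more can be done
None
```

I handed the job in at about 35 s. All the steps were done in order, and my last checks agree except for one rough measurement of the dial.

- **Canisters:** Only can_b and can_c were present. I pressed both lids to their stops (finger height 80.2 mm each, no red showing). Both stand on the glass with their centres about 57–63 mm from the disc's centre. I never saw either one knocked aside.
- **Battery:** I pressed it after both canisters were up. It stopped at 85.2 mm, the fully-home height.
- **Dial:** I turned the grip bar until it lay at about 42.5° (q ≈ 2.4). The grip readings and the bar's edge in the top view (41.8°, against 43.1° for the red mark) agree. The short white pointer line, only a few pixels long, came out at about 31°, about 12° off the red mark (the tolerance is about 7°). I trusted the grip and the bar edge instead.
- **Final look:** Both canisters were upright on the glass. The arm was clear of everything, with about zero force on the tool, and it never touched the bystander objects.

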